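# Push the flat tin home into its rack

## Task

Put the flat fish tin away in the small wooden rack: push it along the worktop, end first, through the narrow gap between the rack's two round posts until its leading end is fully home against the rack's back rail. Only push it - never lift or tip it - and leave the cup, tea light, salt shaker and honey jar where they stand.

Things in the scene. Friction and masses are not known exactly. Their poses are not given: they have to be found in the camera images.
- fish_tin: flat fish tin with rounded corners, loose on the worktop, 0.1 to 0.2 kg, 24 mm high. Lid rim 63 x 105 mm; the solid that touches things measures 60 x 100 mm. Origin at the centre of its underside; y is its long direction, x the short one, z up. It starts about 12 to 25 cm (nose to posts) in front of the rack's gap, off to one side of its axis and up to about 0.4 rad askew to it
- tin_rack: low wooden floorless rack, fixed to the worktop, 114 mm wide (x), 133 mm long (y): two cheeks 30 mm high, inner faces 78 mm apart; back rail 36 mm high across its -y end; two upright round posts at its open +y end. Origin on the worktop mid-bay; y points out of the bay through the gap towards the tin, which goes in along -y. A tin that is home has its origin at about y = -3 mm, x within 9 mm
- mouth (a point): point of the rack midway between its two round posts (22 mm diameter, 42 mm high, 68 mm clear between them), 12 mm above the worktop, at y = +55 mm in the rack's frame; axes as the rack's
- stop (a point): middle of the inner face of the rack's back rail, 12 mm above the worktop, at y = -53 mm in the rack's frame; axes as the rack's
- espresso_cup: small white cup with a handle, 51 mm high, bystander; origin at the centre of its underside
- tea_light: tea light, 38 mm across, 15 mm high, bystander; origin at the centre of its underside
- salt_shaker: salt shaker, 44 mm across, 90 mm high, bystander at the back; origin at the centre of its underside
- honey_jar: honey jar with a lid, 74 mm across, 84 mm high, bystander at the back; origin at the centre of its underside
There are look-alikes about, which are no part of the job. There is more than one size of the fish_tin; the one meant has the size given above.

How it is judged:
By the outcome, as a careful person would: the job done as asked, in the order asked, and still so for the second after the job is handed in, with the robot touching nothing.
It also fails if it takes over 61 s, if anything falls off the work surface, if the arm or the gripper's body presses on something with over 40 N, if the wrist force passes 120 N, or if a joint passes its speed limit or range.

## Robot

A 7-joint arm with a two-finger parallel gripper is mounted at the origin on a cart in front of the work surface, level with it; the furniture and walls round the work are solid. World frame = base frame: x ahead of the robot, y to its left, z up, the work surface at z = 0. Lengths are in m, angles in rad, forces in N, time in s.
With the tool pointing down it reaches from about 0.4 to 0.85 m from the base axis. Payload 10.4 kg.
Tool frame: the origin (TCP) lies midway between the tips of the shut fingers; the grasp point (between the pads) lies 19 mm behind it; z points along the fingers, y is the line along which they close (so a half turn about z gives the same grasp; the last joint's range is limited). The gripper opens to 87 mm and grips with 3 to 60 N. Pads are 19 mm wide; open, the fingers measure 117 mm over their backs; the gripper's body (75 mm by 190 mm) begins 51 mm behind the grasp point.
Start: joints at [-1.163, 0.332, -0.065, 1.46, 0.022, 1.35, -0.088], TCP at [0.261, 0.568, 0.223] pointing down, gripper open.
Joint ranges: [-2.6, 2.6], [-0.5, 2.12], [-1.47, 1.34], [0.16, 2.42], [-1.27, 4.41], [0.06, 2.06], [-2.6, 2.6]. Speed limits (rad/s): [2.22, 2.22, 2.79, 2.79, 3.14, 3.14, 3.14].

## Interface

Orientations are given as [roll, pitch, yaw] about the fixed x, y, z axes, in that order (R = Rz(yaw) Ry(pitch) Rx(roll)).
In Python, from workcell import bot, viewer gives the robot as it stands.
- The arm moves only by the tool play_rows, never from a script. Its argument "increments" is a list that holds one entry, the list of rows, each a list of 7 numbers: the turn, a rotation vector about the tool's x, y, z scaled (see below), then the shift along the tool's x, y, z scaled (see below), then the closure, from 0 (fully open) to 1 (shut). In form: [[[ax, ay, az, x, y, z, claw], ...]]. A call has 1 to 10 rows; each row shifts and turns the commanded pose from where the row before left it, along the tool's axes as they then stand; what a row does not reach is not made up. The controller multiplies each number of a shift by 500 mm and each number of a turn by pi/4 rad. A row lasts 1/12 s, in which the tool goes at most 41.7 mm and 7.16 degrees, less where a joint would pass 70% of its speed; a pose out of reach is approached as far as the arm can. A call with a number of a shift or a turn outside -1 to 1 is refused whole. A call with a gripper value outside its range is refused whole. The fingers move at their own pace and stop on an object; the grip force is fixed at half the most. Time passes only in rows, so rows that do not move let the fingers close. It gives the time, the measured TCP pose, the force, the opening and the grip force at its end, in the units of the state.
- bot.sense(): the state, without advancing time (a new reading comes with each control period).
- viewer.grab_frame(name): name is "side" or "top" or "wrist"; returns the picture (480x640x3 uint8, blue, green, red); there is no depth.
- viewer.camera_model(name): a dict with "fx", "fy", "cx", "cy" (pixels), "pose" (4x4, takes a point from camera to world coordinates). Camera axes: x right, y up, looking along -z (the intrinsics and any distortion apply to the point x, -y, -z); pixel columns grow to the right and rows downward; lengths in m; the calibration is good to about 2 mm. A picture is of the moment at which its call begins: read the wrist's pose just before it. camera_model takes no time and is no camera call; for the wrist camera it gives the pose at the moment of the call.
- bot.job_done(): hands the job in; it is judged then, once.
The state is a dict: "time_s": time; "joints": joint angles; "dq": joint speeds; "joint_torque": joint torques, N m; "tcp_pos": TCP position; "ee_rot": TCP orientation; "contact_force": force on the tool from outside, world axes, zero at the start; "moment": the same for the moment, N m; "gripper_width": opening from 0.0 (shut) to 1.0 (fully open); "gripper_force": force on a finger pad.
Only numpy, scipy, OpenCV 4.12 (cv2) and the standard library are available. Lean on these libraries where they do the work, as an engineer would, in place of code of your own. Each camera call takes 0.05 s, during which the arm holds its last target. There are 200 camera calls.

## Working session

There is one attempt and no reset: what is moved stays moved. The work goes in short steps, Python scripts to look and compute and a tool call to move; the robot and the scene stay as the last step left them, time stands still between calls to the robot, and variables do not carry over. Pictures are saved under pics/ and viewed, at most 10 in all, crops included, and the job is handed in when it is done.

Besides the shell and the picture viewer there is one more tool, called as name(argument=value, ...), one argument or row to a line, values as JSON. play_rows: Moves the arm, as the interface text tells. Shifts and turns lie within -1 to 1; 1 stands for 500 mm of shift or pi/4 rad of turn. Its arguments: {"type":"object","properties":{"increments":{"type":"array"}},"required":["increments"]}

```bash
mkdir -p pics; ls; python3 - <<'E'
from workcell import bot, viewer
import cv2
s=bot.sense(); print(s)
for n in("top","side"):
    cv2.imwrite(f"pics/{n}0.png",viewer.grab_frame(n)); m=viewer.camera_model(n); print(n,m)
E
```

```text
pics
{'time_s': 0.0, 'joints': array([-1.16264123,  0.33285604, -0.06470558,  1.46095955,  0.02161119,
        1.34990974, -0.08848156]), 'dq': array([-1.42479100e-03, -4.75968224e-04,  2.53966499e-04,  2.03701834e-03,
       -1.38258984e-03, -9.67915385e-04, -2.40276860e-05]), 'joint_torque': array([-9.44701128e-06, -6.23264480e+01,  2.45647912e-02, -3.89886975e+01,
       -6.13251259e-02,  3.99833685e-02,  1.41831092e-04]), 'tcp_pos': array([0.26081304, 0.56754068, 0.22175514]), 'ee_rot': array([-3.14015805e+00,  7.73254918e-05,  2.71088516e+00]), 'contact_force': array([1.25000266, 1.30552617, 0.14773811]), 'moment': array([-0.00457738,  0.00825156, -0.0191447 ]), 'gripper_force': 0.0, 'gripper_width': 0.9994430992266249}
top {'fx': 437.6946963164872, 'fy': 437.6946963164872, 'cx': 314.40685462726594, 'cy': 237.5746714801306, 'pose': array([[-0.05993932,  0.9766093 , -0.2064983 ,  0.30342683],
       [-0.99820112, -0.05836518,  0.01371207, -0.05290132],
       [ 0.00133902,  0.20694873,  0.97835087,  1.09028982],
       [ 0.        ,  0.        ,  0.        ,  1.        ]])}
side {'fx': 503.8231790892758, 'fy': 503.8231790892758, 'cx': 324.0166206533258, 'cy': 237.51603688259482, 'pose': array([[-0.99556677, -0.08097748,  0.04784826,  0.57213452],
       [ 0.09396095, -0.83319864,  0.54493244,  0.59652112],
       [-0.00426015,  0.54701249,  0.8371136 ,  1.00509978],
       [ 0.        ,  0.        ,  0.        ,  1.        ]])}
```

View pics/top0.png

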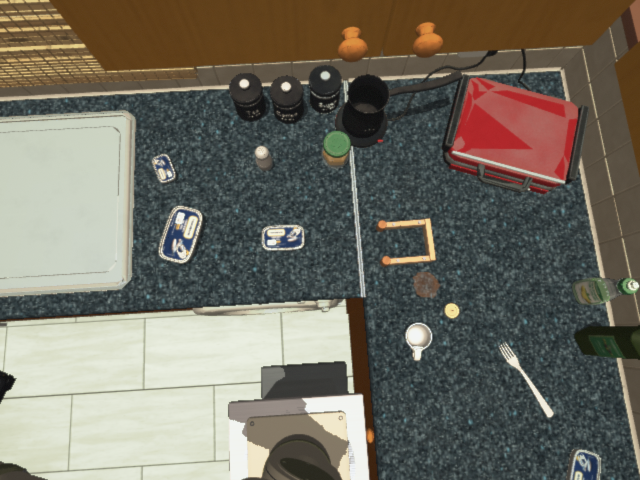

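View pics/side0.png

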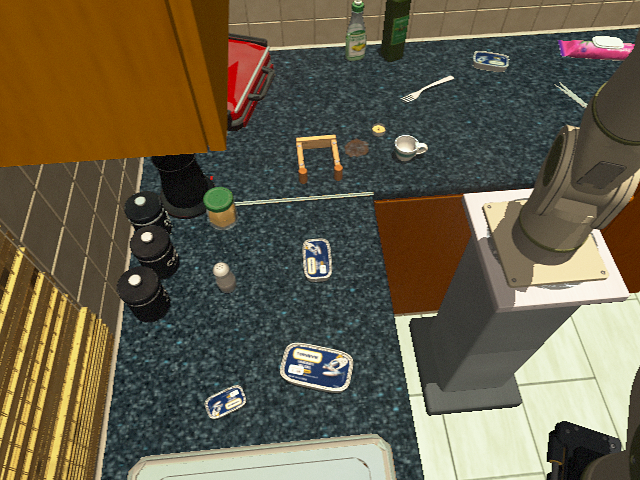

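```bash
cat >h.py <<'E'
from workcell import bot, viewer
import cv2, numpy as np
def P(m):
    T=np.linalg.inv(m["pose"]); K=np.array([[m["fx"],0,m["cx"]],[0,m["fy"],m["cy"]],[0,0,1]])
    return K@np.diag([1,-1,-1])@T[:3]
def rect(im,m,z,x1,y1,w,h,s):
    """ortho view at height z: up=+x, left=+y; top-left is (x1,y1); s m per px"""
    A=np.array([[0,-s,x1],[-s,0,y1],[0,0,z],[0,0,1.]])
    return cv2.warpPerspective(im,P(m)@A,(w,h),flags=cv2.WARP_INVERSE_MAP|cv2.INTER_CUBIC)
def px2w(m,uv,z):
    p=P(m); H=p[:,[0,1,3]].copy(); H[:,2]+=p[:,2]*z
    return cv2.perspectiveTransform(np.float64([[uv]]),np.linalg.inv(H))[0,0]
E
python3 - <<'E'
from h import *
o=[]
for n in("top","side"):
    im=cv2.imread(f"pics/{n}0.png"); m=viewer.camera_model(n)
    if n=="top":
        for uv in [(164,168),(181,235),(283,237),(585,465),(383,225),(386,261),(337,150),(264,157),(452,311),(418,335)]: print(uv,px2w(m,uv,.024).round(3))
    r=rect(im,m,.024 ,.66,.14,800,300,.0006 if 0 else .0007)
    o.append(r)
cv2.imwrite("pics/rect.png",np.vstack(o))
E
```

```text
(164, 168) [0.734 0.308]
(181, 235) [0.555 0.264]
(283, 237) [0.535 0.01 ]
(585, 465) [-0.029 -0.643]
(383, 225) [ 0.55  -0.241]
(386, 261) [ 0.459 -0.24 ]
(337, 150) [ 0.757 -0.14 ]
(264, 157) [0.749 0.05 ]
(452, 311) [ 0.329 -0.387]
(418, 335) [ 0.277 -0.3  ]
```

View pics/rect.png

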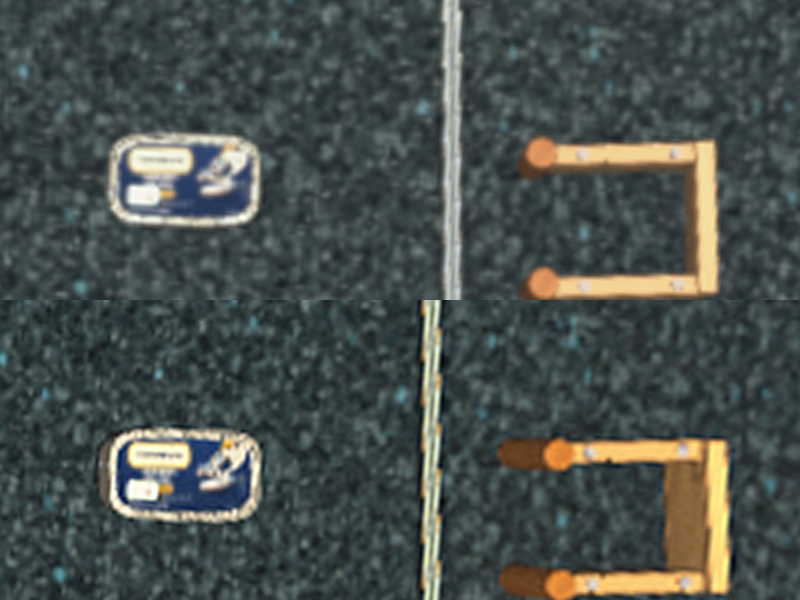

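The tins in the top view are at (164,168), (181,235), (283,237) and (585,465). The rectified crop shows the one at (283,237) with a lid of about 150 x 92 px at 0.7 mm, so 105 x 64 mm. That matches the given size; the one at (164,168) is smaller and the one at (181,235) larger. The rack's posts are at rectified (541,154) and (543,283), and its bay opens towards +y.

```bash
cat >>h.py <<'E'
def tin(im,m,x1=.62,y1=.11,w=340,h=300,s=.0005):
    r=rect(im,m,.024,x1,y1,w,h,s); hsv=cv2.cvtColor(r,cv2.COLOR_BGR2HSV)
    k=((hsv[...,2]>125)|((hsv[...,1]>125)&(hsv[...,0]>105)&(hsv[...,0]<130))).astype(np.uint8)*255
    k=cv2.morphologyEx(cv2.morphologyEx(k,cv2.MORPH_CLOSE,np.ones((9,9))),cv2.MORPH_OPEN,np.ones((25,25)))
    c=max(cv2.findContours(k,0,2)[0],key=cv2.contourArea)
    b=cv2.boxPoints(cv2.minAreaRect(c)); W=np.c_[x1-s*b[:,1],y1-s*b[:,0]]
    e=[W[1]-W[0],W[2]-W[1]]; L=max(e,key=np.linalg.norm); L=L*np.sign(L[1])
    # centre, long-axis angle relative to +y (ccw +), sizes
    return W.mean(0).round(4), round(float(np.arctan2(-L[0],L[1])),3), sorted(np.linalg.norm(x).round(4) for x in e)
def posts(im,m,x1=.6,y1=-.18,w=320,h=320,s=.0005):
    out=[]
    r=rect(im,m,.042,x1,y1,w,h,s); hsv=cv2.cvtColor(r,cv2.COLOR_BGR2HSV)
    k=((hsv[...,0]<14)&(hsv[...,1]>130)&(hsv[...,2]>150)).astype(np.uint8)*255
    k=cv2.morphologyEx(k,cv2.MORPH_OPEN,np.ones((9,9)))
    for c in sorted(cv2.findContours(k,0,2)[0],key=cv2.contourArea)[-2:]:
        (u,v),q=cv2.minEnclosingCircle(c); out.append((round(x1-s*v,4),round(y1-s*u,4),round(q*s,4)))
    return out,r
E
python3 - <<'E'
from h import *
for n in("top","side"):
    im=cv2.imread(f"pics/{n}0.png"); m=viewer.camera_model(n)
    print(n,tin(im,m)); p,r=posts(im,m); print(p)
    hs=cv2.cvtColor(r,cv2.COLOR_BGR2HSV)
    # back rail / cheek directions: bright wood mask
    k=((hs[...,2]>150)&(hs[...,0]<28)&(hs[...,1]>60)).astype(np.uint8)*255
    b=cv2.minAreaRect(cv2.findNonZero(k)); print(b)
    cv2.imwrite(f"pics/post_{n}.png",r)
a=[cv2.imread(f"pics/post_{n}.png") for n in("top","side")]; cv2.imwrite("pics/posts.png",np.hstack(a))
E
```

```text
top (array([0.5346, 0.0113], dtype=float32), -0.036, [np.float32(0.0647), np.float32(0.1055)])
[(0.459, -0.2375, 0.0103), (0.5487, -0.2357, 0.0104)]
((205.0, 192.0), (220.0, 228.0), 90.0)
side (array([0.5378, 0.0107], dtype=float32), 0.0, [np.float32(0.0645), np.float32(0.1055)])
[]
((205.03567504882812, 184.98883056640625), (221.0406494140625, 229.12294006347656), 89.68518829345703)
```

View pics/posts.png

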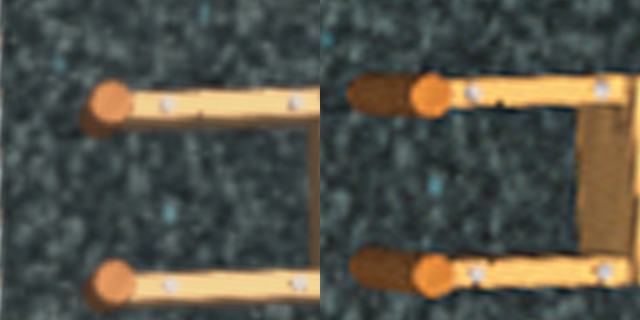

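Only one lid fits, and both posts show clearly: top view (112,100) and (115,281) in the crop. That puts the mouth at about (0.506, -0.236) and the bay axis at about +0.015 rad. The tin is at about (0.536, 0.011), turned -0.045 rad. I'll push its tail with both fingers 20 mm apart and steer it.

play_rows(
  increments=[
    [[0, 0, 0.15, 0, 0, 0, 0.77], [0, 0, 0.15, 0, 0, 0, 0.77], [0, 0, 0.15, 0, 0, 0, 0.77], [0, 0, 0.15, 0, 0, 0, 0.77], [0, 0, 0.15, 0, 0, 0, 0.77], [0, 0, 0.15, 0, 0, 0, 0.77], [0, 0, 0.15, 0, 0, 0, 0.77], [0, 0, 0.15, 0, 0, 0, 0.77], [0, 0, 0.15, 0, 0, 0, 0.77], [0, 0, 0.15, 0, 0, 0, 0.77]],
  ],
)

```text
time_s: 0.93
tcp_pos: [0.2609, 0.5677, 0.2221]
ee_rot: [-3.141, 0.001, 1.527]
contact_force: [0.1, -0.1, 0.2]
gripper_width: 0.328
gripper_force: 0.0
```

play_rows(
  increments=[
    [[0, 0, 0, -0.057, 0.037, 0, 0.77], [0, 0, 0, -0.057, 0.037, 0, 0.77], [0, 0, 0, -0.057, 0.037, 0, 0.77], [0, 0, 0, -0.057, 0.037, 0, 0.77], [0, 0, 0, -0.057, 0.037, 0, 0.77], [0, 0, 0, -0.057, 0.037, 0, 0.77], [0, 0, 0, -0.057, 0.037, 0, 0.77], [0, 0, 0, -0.057, 0.037, 0, 0.77], [0, 0, 0, -0.057, 0.037, 0, 0.77], [0, 0, 0, -0.057, 0.037, 0, 0.77]],
  ],
)

```text
time_s: 1.77
tcp_pos: [0.4354, 0.2744, 0.2224]
ee_rot: [-3.141, -0.0, 1.533]
contact_force: [0.7, 0.4, -0.3]
gripper_width: 0.229
gripper_force: 0.0
```

play_rows(
  increments=[
    [[0, 0, 0, -0.058, 0.038, 0, 0.77], [0, 0, 0, -0.058, 0.038, 0, 0.77], [0, 0, 0, -0.058, 0.038, 0, 0.77], [0, 0, 0, -0.058, 0.038, 0, 0.77], [0, 0, 0, -0.058, 0.038, 0.05, 0.77], [0, 0, 0, -0.058, 0.038, 0.05, 0.77], [0, 0, 0, 0, 0, 0.05, 0.77], [0, 0, 0, 0, 0, 0.05, 0.77], [0, 0, 0, 0, 0, 0.03, 0.77], [0, 0, 0, 0, 0, 0, 0.77]],
  ],
)

```text
time_s: 2.6
tcp_pos: [0.5391, 0.0987, 0.1052]
ee_rot: [-3.136, 0.002, 1.532]
contact_force: [-0.1, 0.5, -0.3]
gripper_width: 0.233
gripper_force: 0.0
```

```bash
python3 - <<'E'
from h import *
s=bot.sense(); print(s['tcp_pos'],s['ee_rot'],s['gripper_width'])
for n in("top","side"):
    m=viewer.camera_model(n); im=viewer.grab_frame(n); cv2.imwrite(f"pics/{n}1.png",im); print(tin(im,m))
    cv2.imwrite(f"pics/r1{n}.png",rect(im,m,.024,.66,.16,800,300,.0006))
cv2.imwrite("pics/r1.png",np.vstack([cv2.imread(f"pics/r1{n}.png") for n in("top","side")]))
E
```

```text
[0.53909108 0.09865389 0.10523462] [-3.13603345e+00  2.41739582e-03  1.53246569e+00] 0.23349132116540774
(array([ 0.5342, -0.02  ], dtype=float32), 0.0, [np.float32(0.043), np.float32(0.0635)])
(array([0.5385, 0.0528], dtype=float32), 0.0, [np.float32(0.017), np.float32(0.0195)])
```

View pics/r1.png

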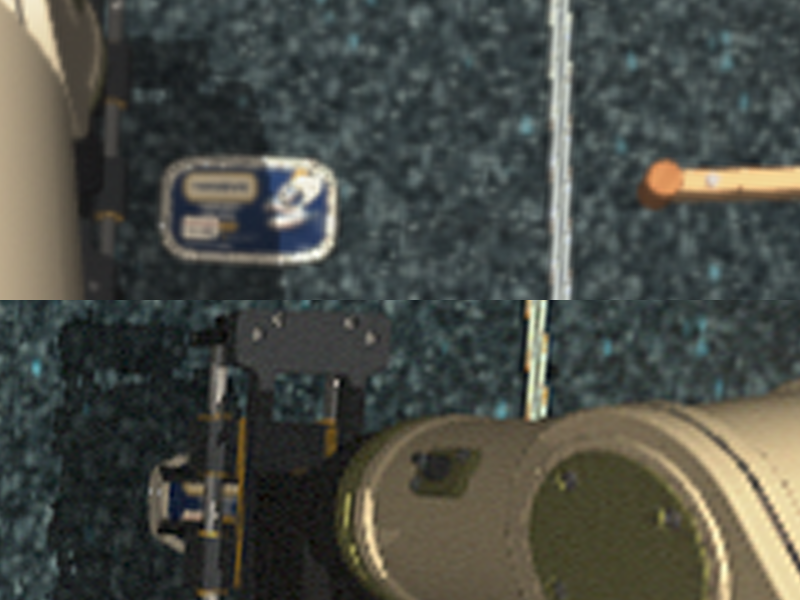

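The tin shows at about (248,210) in the upper half of that picture, matching the estimate. The open fingers hang behind its tail, clear by about 25 mm. I'll go down and close up to the tail.

play_rows(
  increments=[
    [[0, 0, 0, 0, 0, 0.06, 0.77], [0, 0, 0, 0, 0, 0.06, 0.77], [0, 0, 0, 0, 0, 0.05, 0.77], [0, 0, 0, 0, 0, 0.018, 0.77], [0, 0, 0, 0, 0, 0, 0.77], [0, 0, 0, -0.015, 0, 0, 0.77], [0, 0, 0, -0.015, 0, 0, 0.77], [0, 0, 0, -0.01, 0, 0, 0.77], [0, 0, 0, -0.01, 0, 0, 0.77], [0, 0, 0, 0, 0, 0, 0.77]],
  ],
)

```text
time_s: 3.53
tcp_pos: [0.541, 0.0728, 0.0157]
ee_rot: [3.14, -0.0, 1.531]
contact_force: [-0.8, 0.1, -0.3]
gripper_width: 0.231
gripper_force: 0.0
```

play_rows(
  increments=[
    [[0, 0, 0, 0, 0, 0.014, 0.77], [0, 0, 0, -0.01, 0, 0, 0.77], [0, 0, 0.03, -0.0125, 0.003, 0, 0.77], [0, 0, 0.03, -0.0125, 0.003, 0, 0.77], [0, 0, 0.03, -0.0125, 0.003, 0, 0.77], [0, 0, 0.03, -0.0125, 0.003, 0, 0.77], [0, 0, 0.03, -0.0125, 0.003, 0, 0.77], [0, 0, 0.03, -0.0125, 0.003, 0, 0.77], [0, 0, 0.03, -0.0125, 0.003, 0, 0.77], [0, 0, 0, 0, 0, 0, 0.77]],
  ],
)

```text
time_s: 4.37
tcp_pos: [0.546, 0.023, 0.0079]
ee_rot: [3.141, 0.001, 1.364]
contact_force: [0.5, -0.1, 0.2]
gripper_width: 0.232
gripper_force: 0.0
```

```bash
python3 - <<'E'
from h import *
s=bot.sense(); print(s['tcp_pos'],s['ee_rot'],s['gripper_width'])
m=viewer.camera_model("top"); im=viewer.grab_frame("top")
cv2.imwrite("pics/r2.png",rect(im,m,.024,.66,.16,800,450,.0005))
E
```

```text
[0.54598687 0.02295466 0.00787216] [3.14132659e+00 5.59863922e-04 1.36376426e+00] 0.23160618312115105
```

View pics/r2.png

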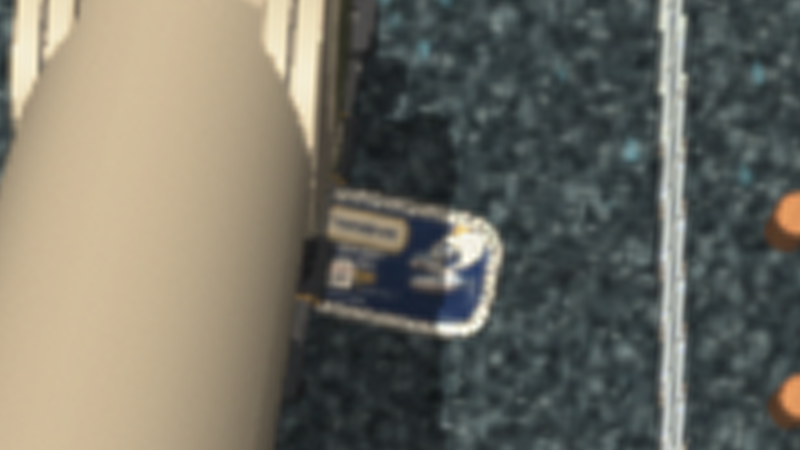

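In this picture the tin's nose is at (497,272) and its edges slope by about 0.2, so it lies flush on the fingers at roughly (0.534, -0.037), turned -0.207 rad. I'll finish the first arc and start the counter-arc.

play_rows(
  increments=[
    [[0, 0, 0.033, -0.0134, 0.0032, 0, 0.77], [0, 0, 0.033, -0.0134, 0.0032, 0, 0.77], [0, 0, 0.033, -0.0134, 0.0032, 0, 0.77], [0, 0, 0.033, -0.0134, 0.0032, 0, 0.77], [0, 0, 0.033, -0.0134, 0.0032, 0, 0.77], [0, 0, 0.033, -0.0134, 0.0032, 0, 0.77], [0, 0, -0.032, -0.0134, -0.003, 0, 0.77], [0, 0, -0.032, -0.0134, -0.003, 0, 0.77], [0, 0, -0.032, -0.0134, -0.003, 0, 0.77], [0, 0, 0, 0, 0, 0, 0.77]],
  ],
)

```text
time_s: 5.25
tcp_pos: [0.533, -0.0358, 0.0078]
ee_rot: [-3.141, 0.0, 1.286]
contact_force: [-0.0, 0.4, 0.1]
gripper_width: 0.233
gripper_force: 0.0
```

```bash
python3 - <<'E'
from h import *
s=bot.sense(); print(s['tcp_pos'],s['ee_rot'],s['gripper_width'])
m=viewer.camera_model("top"); im=viewer.grab_frame("top")
cv2.imwrite("pics/r3.png",rect(im,m,.024,.64,.06,800,480,.0005))
E
```

```text
[ 0.53303764 -0.03579475  0.00781176] [-3.14134905e+00  4.43131237e-04  1.28570996e+00] 0.23338338192021152
```

View pics/r3.png

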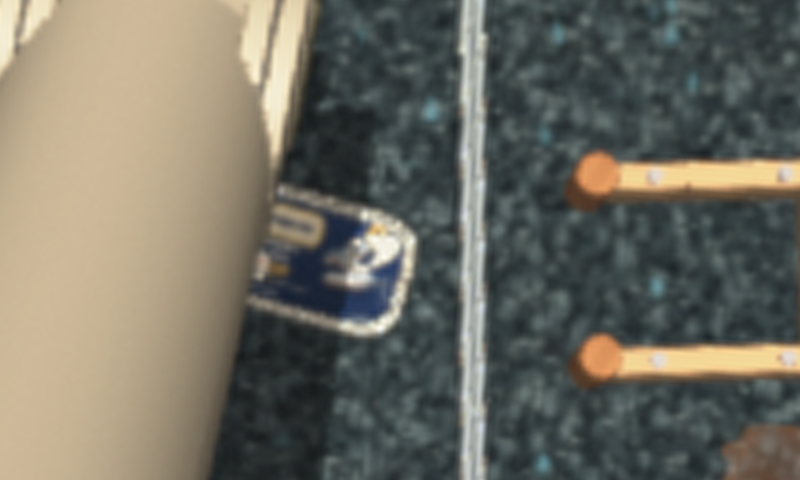

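The tin's nose is at (408,280) and the posts' tops are at (599,174) and (602,357). It is still flush at about (0.515, -0.094), turned -0.285 rad, with roughly 10 mm of sideways offset left. I'll continue the counter-arc.

play_rows(
  increments=[
    [[0, 0, -0.0313, -0.0127, -0.003, 0, 0.77], [0, 0, -0.0313, -0.0127, -0.003, 0, 0.77], [0, 0, -0.0313, -0.0127, -0.003, 0, 0.77], [0, 0, -0.0313, -0.0127, -0.003, 0, 0.77], [0, 0, -0.0313, -0.0127, -0.003, 0, 0.77], [0, 0, -0.0313, -0.0127, -0.003, 0, 0.77], [0, 0, -0.0313, -0.0127, -0.003, 0, 0.77], [0, 0, -0.0313, -0.0127, -0.003, 0, 0.77], [0, 0, -0.0313, -0.0127, -0.003, 0, 0.77], [0, 0, -0.0313, -0.0127, -0.003, 0, 0.77]],
  ],
)

```text
time_s: 6.13
tcp_pos: [0.5083, -0.0936, 0.0078]
ee_rot: [3.141, -0.0, 1.533]
contact_force: [0.4, 0.8, -0.5]
gripper_width: 0.23
gripper_force: 0.4
```

play_rows(
  increments=[
    [[0, 0, -0.0313, -0.0127, -0.003, 0, 0.77], [0, 0, -0.0313, -0.0127, -0.003, 0, 0.77], [0, 0, 0, 0, 0, 0, 0.77], [0, 0, 0, 0, 0, 0, 0.77]],
  ],
)

```text
time_s: 6.47
tcp_pos: [0.505, -0.1064, 0.0078]
ee_rot: [3.141, -0.0, 1.581]
contact_force: [-0.3, 0.3, -0.4]
gripper_width: 0.23
gripper_force: 0.0
```

```bash
python3 - <<'E'
from h import *
s=bot.sense(); print(s['tcp_pos'],s['ee_rot'],s['gripper_width'])
m=viewer.camera_model("top"); im=viewer.grab_frame("top")
cv2.imwrite("pics/r4.png",rect(im,m,.024,.60,-.08,800,520,.0003))
E
```

```text
[ 0.50496159 -0.10636148  0.00779495] [ 3.14146858e+00 -1.46215277e-04  1.58050670e+00] 0.23025032132780604
```

View pics/r4.png

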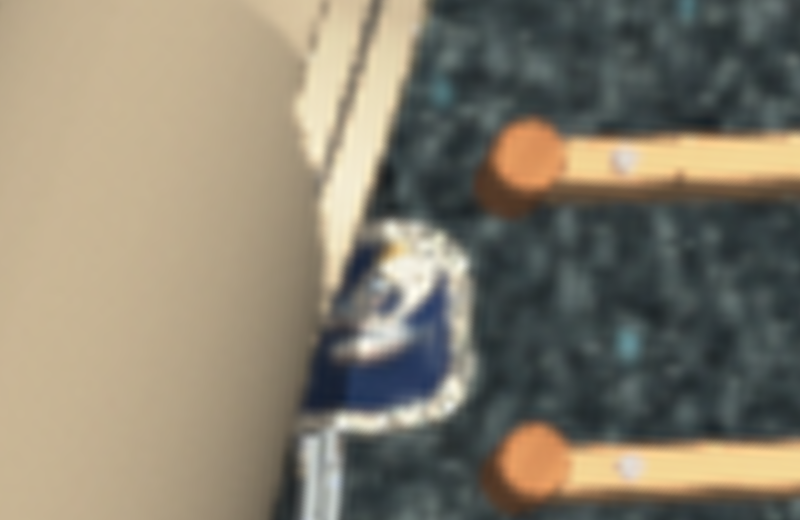

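The nose's edge is at column 472 and its middle at row 326. The posts, corrected for height, put the mouth's middle about 2 mm higher, against 4 mm of clearance per side. I'll steer slightly to centre the tin while entering the gap.

play_rows(
  increments=[
    [[0, 0, -0.0127, -0.01, -0.0012, 0, 0.77], [0, 0, -0.0127, -0.01, -0.0012, 0, 0.77], [0, 0, -0.0127, -0.01, -0.0012, 0, 0.77], [0, 0, 0, -0.012, 0, 0, 0.77], [0, 0, 0, -0.012, 0, 0, 0.77], [0, 0, 0, -0.012, 0, 0, 0.77], [0, 0, 0, -0.012, 0, 0, 0.77], [0, 0, 0.0127, -0.012, 0.0012, 0, 0.77], [0, 0, 0.0127, -0.012, 0.0012, 0, 0.77], [0, 0, 0.0127, -0.012, 0.0012, 0, 0.77]],
  ],
)

```text
time_s: 7.35
tcp_pos: [0.5068, -0.164, 0.0078]
ee_rot: [3.142, -0.0, 1.581]
contact_force: [0.6, 0.0, -0.2]
gripper_width: 0.228
gripper_force: 0.2
```

play_rows(
  increments=[
    [[0, 0, 0, -0.012, 0, 0, 0.77], [0, 0, 0, -0.012, 0, 0, 0.77], [0, 0, 0, -0.012, 0, 0, 0.77], [0, 0, 0, -0.012, 0, 0, 0.77], [0, 0, 0, -0.012, 0, 0, 0.77], [0, 0, 0, -0.012, 0, 0, 0.77], [0, 0, 0, -0.012, 0, 0, 0.77], [0, 0, 0, -0.012, 0, 0, 0.77], [0, 0, 0, -0.01, 0, 0, 0.77], [0, 0, 0, -0.006, 0, 0, 0.77]],
  ],
)

```text
time_s: 8.18
tcp_pos: [0.5073, -0.2203, 0.0078]
ee_rot: [3.142, 0.0, 1.582]
contact_force: [0.8, 0.9, -0.8]
gripper_width: 0.231
gripper_force: 0.3
```

Now I'll go in 2 mm rows until the force shows contact with the rail.

play_rows(
  increments=[
    [[0, 0, 0, -0.004, 0, 0, 0.77], [0, 0, 0, -0.004, 0, 0, 0.77], [0, 0, 0, -0.004, 0, 0, 0.77], [0, 0, 0, -0.004, 0, 0, 0.77], [0, 0, 0, -0.003, 0, 0, 0.77], [0, 0, 0, -0.002, 0, 0, 0.77], [0, 0, 0, 0, 0, 0, 0.77]],
  ],
)

```text
time_s: 8.77
tcp_pos: [0.5075, -0.2301, 0.0078]
ee_rot: [3.142, 0.0, 1.582]
contact_force: [0.4, 0.5, 0.3]
gripper_width: 0.234
gripper_force: 0.0
```

play_rows(
  increments=[
    [[0, 0, 0, -0.002, 0, 0, 0.77], [0, 0, 0, -0.002, 0, 0, 0.77], [0, 0, 0, -0.002, 0, 0, 0.77], [0, 0, 0, 0, 0, 0, 0.77]],
  ],
)

```text
time_s: 9.1
tcp_pos: [0.5075, -0.2331, 0.0078]
ee_rot: [-3.142, 0.0, 1.583]
contact_force: [0.6, 0.2, 0.4]
gripper_width: 0.23
gripper_force: 0.1
```

play_rows(
  increments=[
    [[0, 0, 0, -0.002, 0, 0, 0.77], [0, 0, 0, -0.002, 0, 0, 0.77], [0, 0, 0, 0, 0, 0, 0.77]],
  ],
)

```text
time_s: 9.35
tcp_pos: [0.5076, -0.2343, 0.0077]
ee_rot: [-3.141, -0.001, 1.583]
contact_force: [-1.2, 2.6, 1.2]
gripper_width: 0.231
gripper_force: 1.5
```

play_rows(
  increments=[
    [[0, 0, 0, -0.002, 0, 0, 0.77], [0, 0, 0, -0.001, 0, 0, 0.77], [0, 0, 0, 0, 0, 0, 0.77]],
  ],
)

```text
time_s: 9.6
tcp_pos: [0.5076, -0.2346, 0.0076]
ee_rot: [-3.141, -0.003, 1.584]
contact_force: [-1.4, 8.5, 3.7]
gripper_width: 0.232
gripper_force: 4.0
```

It is firmly against the rail: 8.5 N and no further travel. I'll back straight out, lift clear and check.

play_rows(
  increments=[
    [[0, 0, 0, 0.004, 0, 0, 0.77], [0, 0, 0, 0.012, 0, 0, 0.77], [0, 0, 0, 0.03, 0, 0, 0.77], [0, 0, 0, 0.05, 0, 0, 0.77], [0, 0, 0, 0.05, 0, 0, 0.77], [0, 0, 0, 0.02, 0, -0.04, 0.77], [0, 0, 0, 0, 0, -0.08, 0.77], [0, 0, 0, 0.05, 0, -0.08, 0.77], [0, 0, 0, 0.08, 0, -0.08, 0.77], [0, 0, 0, 0.08, 0, 0, 0.77]],
  ],
)

```text
time_s: 10.43
tcp_pos: [0.5085, -0.0639, 0.1386]
ee_rot: [3.132, 0.001, 1.577]
contact_force: [2.2, -0.4, 0.4]
gripper_width: 0.233
gripper_force: 0.0
```

play_rows(
  increments=[
    [[0, 0, 0, 0.08, 0, 0, 0.77], [0, 0, 0, 0.08, 0, 0, 0.77], [0, 0, 0, 0.08, 0, 0, 0.77], [0, 0, 0, 0.08, 0, 0, 0.77], [0, 0, 0, 0, 0, 0, 0.77], [0, 0, 0, 0, 0, 0, 0.77]],
  ],
)

```text
time_s: 10.93
tcp_pos: [0.5034, 0.1004, 0.1325]
ee_rot: [3.141, 0.0, 1.587]
contact_force: [-0.3, -0.5, -0.1]
gripper_width: 0.232
gripper_force: 0.0
```

```bash
python3 - <<'E'
from h import *
s=bot.sense(); print(s['tcp_pos'],s['contact_force'])
o=[]
for n in("top","side"):
    m=viewer.camera_model(n); im=viewer.grab_frame(n); cv2.imwrite(f"pics/{n}9.png",im)
    o.append(rect(im,m,.024,.61,-.17,400,560,.0005))
cv2.imwrite("pics/r9.png",np.hstack(o))
E
```

```text
[0.50336786 0.10037345 0.13247041] [-0.34166308 -0.54732428 -0.11130101]
```

View pics/r9.png

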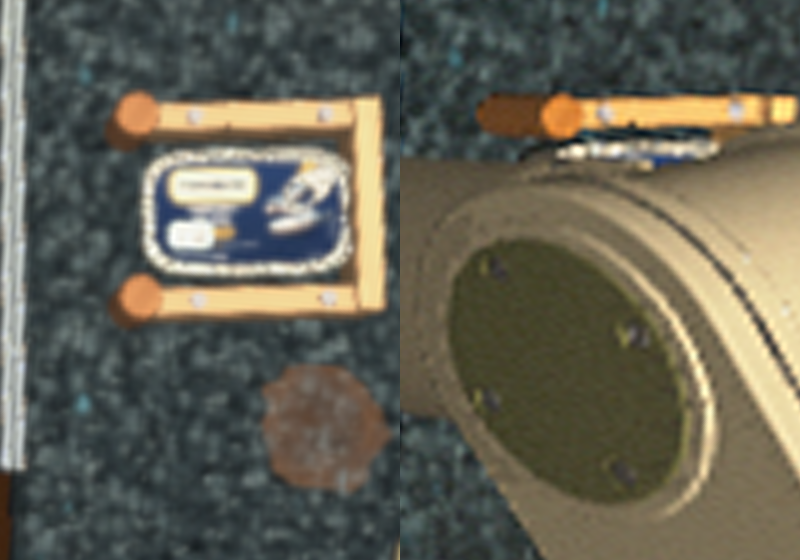

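The picture shows the tin lying flat in the bay. Its nose (column 352) is at the back rail (column 355), with the posts at (138,115) and (140,298). The robot is clear, so I'll hand it in.

```bash
python3 -c "
from workcell import bot
print(bot.job_done())"
```

```text
the job is handed in; nothing more can be done
None
```

The fish tin was pushed end first between the posts and is fully home against the rack's back rail; the job was handed in after about 11 s, with the arm clear and the cup, tea light, salt shaker and honey jar not touched.

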